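# Drop the feed roller into its slots and check it with a straightedge

## Robot

A 6-joint arm with a two-finger parallel gripper is mounted at the origin on a cart in front of the work surface, level with it; the furniture and walls round the work are solid. World frame = base frame: x ahead of the robot, y to its left, z up, the work surface at z = 0. Lengths are in mm, angles in rad, forces in N, time in s.
With the tool pointing down it reaches from about 300 to 875 mm from the base axis. Payload 6.4 kg.
Tool frame: the origin (TCP) lies on the front face of the gripper's body, between the roots of the fingers; the fingertips stand 64 mm ahead of it and the grasp point (between the pads) lies 45 mm ahead of it; z points along the fingers, y is the direction in which the jaws open and shut (so a half turn about z gives the same grasp; the last joint's range is limited). The gripper opens to 88 mm and grips with 3 to 60 N. Pads are 18 mm wide; open, the fingers measure 123 mm over their backs; the gripper's body (75 mm by 187 mm) begins 45 mm behind the grasp point.
Start: joints at [1.027, 0.181, 1.607, -0, 1.354, -0.206], TCP at [190.551, 542.524, 302.714] pointing down, gripper open.
Joint ranges: [-2.99, 2.99], [-0.89, 2.07], [0.3, 2.58], [-1.14, 4.28], [0, 2.63], [-3.12, 3.12]. Speed limits (rad/s): [2.57, 2.57, 3.01, 3.14, 3.14, 3.14].

## Interface

Orientations are given as a unit quaternion [x, y, z, w].
In Python, from bench import * gives the robot as it stands.
- The arm moves only by the tool play_rows, never from a script. Its argument "increments" is one flat list of numbers, 5 for each row, row after row: the shift along the tool's x, y, z in cm, then the turn about the tool's z in rad, then the gripper's target within -1 to 1 (fully open at 1, half-way at 0, shut at -1). A call has 1 to 12 rows; each row is the pose to reach, as a shift and turn from the pose commanded when the call began, along the tool's axes at that moment; what a row does not reach only later rows make up. A row lasts 1/10 s, in which the tool goes at most 50 mm and 8.59 degrees, less where a joint would pass 70% of its speed; a pose out of reach is approached as far as the arm can. A call with a gripper value outside its range is refused whole. The fingers move at their own pace and stop on an object; "grip_force" is the grip in N (left out, the last holds). Time passes only in rows, so rows that repeat a pose let the fingers close. It gives the time, the measured TCP pose, the force and the opening at its end, in the units of the state.
- sense(): the state, without advancing time (a new reading comes with each control period).
- capture(name): name is "side" or "top" or "wrist"; returns a dict with "pixels" (384x512x3 uint8, red, green, blue), "depth" (384x512 float32, mm along the optical axis (not along the pixel's ray), 0 where there is no reading), "fx", "fy", "cx", "cy" (pixels), "world_from_camera" (4x4, takes a point from camera to world coordinates); the wrist camera has in their place "T_tool_cam" (4x4, takes a point from camera to tool coordinates, whose origin is the TCP and whose axes are the flange's). Camera axes: x right, y up, looking along -z (the intrinsics and any distortion apply to the point x, -y, -z); pixel columns grow to the right and rows downward; lengths in mm; the calibration is good to about 2 mm. A picture is of the moment at which its call begins: read the wrist's pose just before it.
- sign_off(): hands the job in, once; it reports no verdict.
The state is a dict: "time": time; "joint_positions": joint angles; "joint_velocities": joint speeds; "joint_efforts": joint torques, N m; "eef_pos": TCP position; "ee_rot": TCP orientation; "contact_force": force on the tool from outside, world axes, zero at the start; "wrist_torque": the same for the moment, N m; "opening": finger opening in mm.
Only numpy, scipy, OpenCV 4.12 (cv2) and the standard library are available. Lean on these libraries where they do the work, as an engineer would, in place of code of your own. Each camera call takes 0.05 s, during which the arm holds its last target.

## Task

Take the grey roller out of its wooden cradle and lower it into the open slots of the blue cheeks on the feed stand, until both ends of its axle sit right at the bottom, and let go. Then lay the straight wooden batten flat across both aluminium plates of the stand, square over the middle of the roller, with its middle above the roller, and let go. With the fingertips press down near the batten's left end, then near its right end, to show that it does not rock, and leave everything lying so.

Things in the scene. Friction and masses are not known exactly. Their poses are not given: they have to be found in the camera images.
- stand: Fixed feed stand. Origin: centre of its underside, on the worktop. y is the feed direction (+y roughly to the robot's left), x the axle's direction (roughly away from the robot), z up. Plywood base 176 (x) x 268 (y) x 10 mm, two aluminium plates, two blue cheeks with slots. The seated roller's centre is at x = 0, y = 0, z = 48.5 mm, its crest 1.5 mm below the plates
- slot_far (a point): Middle of the flat bottom of the slot in the far blue cheek, at x = 65, y = 0, z = 42.5 mm of the stand. The cheek is 10 mm thick (x = 60 to 70), 64 mm long in y and 62 mm high; its slot is open at the top, 15 mm wide, flared at 45 degrees to 31 mm in the top 8 mm
- slot_near (a point): The same in the near blue cheek, at x = -65 mm of the stand (cheek from x = -60 to -70 mm)
- plate_left (a point): Centre of the left aluminium plate's top, at y = 92.5, z = 70 mm of the stand. The plate is 124 mm wide in x and reaches from y = 55 to 130 mm; the 110 mm gap between the two plates is open down to the base board, 10 mm above the worktop
- plate_right (a point): Centre of the right aluminium plate's top, at y = -92.5, z = 70 mm of the stand; reaches from y = -55 to -130 mm
- cradle: Fixed low wooden cradle in which the roller lies at the start; origin at the centre of its underside, base 124 (x) x 80 (y) x 8 mm, with two V saddles at x = +-40 mm (14 mm wide); the roller lies along its x axis with its centre 42 mm above the worktop, and its middle 66 mm is free for fingers on both sides down to the base
- roller_mid (a point): Centre of the loose roller, on its axis. The roller is a grey drum 40 mm in diameter and 110 mm long with a 12 mm steel axle, 156 mm long over all, sticking out 23 mm at each end. x runs along the axle; y and z turn as it rolls. About 0.35 kg. Both ends are alike, either way round is right. Grip it at the middle, across its diameter
- axle_end_a (a point): Point on the roller's axis on the axle stub at +x, 75 mm from the roller's centre
- axle_end_b (a point): Point on the roller's axis on the axle stub at -x, 75 mm from the roller's centre
- batten_mid (a point): Centre (half-way up) of the loose straight wooden batten, 34 (x) x 240 (y) x 20 mm (z), about 0.1 kg, lying flat on the worktop at the start; y runs along it. Laid on the plates its centre is 80 mm above the worktop, its top 90 mm
- batten_end_a (a point): Point in the batten 115 mm from its centre towards +y (5 mm from the end), half-way up
- batten_end_b (a point): Point in the batten 115 mm from its centre towards -y (5 mm from the end), half-way up

How it is judged (in metres and radians):
On the way, in this order (a step that is already met when the one before it is completed fails the run):
1. the roller's axle lies at the bottom of both slots and the roller is let go (angle between the x axis of roller_mid and the x axis of stand, either way round below 0.06 rad and x of roller_mid in the frame of stand between -0.008 and 0.008 m and z of each of axle_end_a, axle_end_b in the frame of stand below 0.0505 m and y of axle_end_a in the frame of stand between -0.004 and 0.004 m and y of axle_end_b in the frame of stand between -0.004 and 0.004 m and contact force between the fingers and roller below 0.1 N), for 0.2 s.
2. the batten lies flat across both plates over the roller and is let go (angle between the x axis of roller_mid and the x axis of stand, either way round below 0.06 rad and x of roller_mid in the frame of stand between -0.008 and 0.008 m and z of each of axle_end_a, axle_end_b in the frame of stand below 0.0505 m and y of axle_end_a in the frame of stand between -0.004 and 0.004 m and y of axle_end_b in the frame of stand between -0.004 and 0.004 m and z of batten_end_a in the frame of stand between 0.0775 and 0.0825 m and z of batten_end_b in the frame of stand between 0.0775 and 0.0825 m and angle between the y axis of batten_mid and the y axis of stand, either way round below 0.15 rad and x of batten_mid in the frame of stand between -0.03 and 0.03 m and y of batten_mid in the frame of stand between -0.02 and 0.02 m and contact force between the fingers and batten below 0.1 N), for 0.2 s.
3. the fingers press the batten down near its left end (the stand's +y side), more than 60 mm from the stand's centre line, and it stays flat (contact force between the fingers and batten above 2 N and contact force between batten and stand above 3 N and y of the grasp point in the frame of stand above 0.06 m and z of batten_end_a in the frame of stand between 0.0775 and 0.0825 m and z of batten_end_b in the frame of stand between 0.0775 and 0.0825 m and angle between the x axis of roller_mid and the x axis of stand, either way round below 0.06 rad and x of roller_mid in the frame of stand between -0.008 and 0.008 m and z of each of axle_end_a, axle_end_b in the frame of stand below 0.0505 m and y of axle_end_a in the frame of stand between -0.004 and 0.004 m and y of axle_end_b in the frame of stand between -0.004 and 0.004 m), for 0.1 s.
4. the fingers press the batten down near its right end (-y side), more than 60 mm from the centre line, and it stays flat (contact force between the fingers and batten above 2 N and contact force between batten and stand above 3 N and y of the grasp point in the frame of stand below -0.06 m and z of batten_end_a in the frame of stand between 0.0775 and 0.0825 m and z of batten_end_b in the frame of stand between 0.0775 and 0.0825 m and angle between the x axis of roller_mid and the x axis of stand, either way round below 0.06 rad and x of roller_mid in the frame of stand between -0.008 and 0.008 m and z of each of axle_end_a, axle_end_b in the frame of stand below 0.0505 m and y of axle_end_a in the frame of stand between -0.004 and 0.004 m and y of axle_end_b in the frame of stand between -0.004 and 0.004 m), for 0.1 s.
At the end, for the whole second after the job is handed in: Both axle ends at the bottom of the slots (2 mm in height, 4 mm across, centred to 8 mm along the axle); the batten lies on both plates, ends level with them to 2.5 mm, its middle within 20 mm of the roller line along the feed and 30 mm across, aligned to 0.15 rad; both at rest, let go (all of step 2 and contact force between the fingers and roller below 0.1 N and linear speed of each of roller, batten below 0.02 m/s); the robot touches nothing.
It also fails if it takes over 69 s, if anything falls off the work surface, if the arm or the gripper's body presses on something with over 40 N, if the wrist force passes 120 N, or if a joint passes its speed limit or range.

## Working session

There is one attempt and no reset: what is moved stays moved. The work goes in short steps, Python scripts to look and compute and a tool call to move; the robot and the scene stay as the last step left them, time stands still between calls to the robot, and variables do not carry over. Pictures are saved under pics/ and viewed, and the job is handed in when it is done.

Besides the shell and the picture viewer there is one more tool, called as name(argument=value, ...) on one line, values as JSON. play_rows: Moves the arm, as the interface text tells. Its arguments: {"type":"object","properties":{"increments":{"type":"array"},"grip_force":{"type":"number"}},"required":["increments"]}

```bash
mkdir -p pics; ls; python3 - <<'E'
from bench import *
import cv2,pickle
s=sense(); print({k:s[k] for k in s})
d={}
for n in ["side","top","wrist"]:
    c=capture(n); d[n]=c
    cv2.imwrite(f"pics/{n}0.png",cv2.cvtColor(c["pixels"],cv2.COLOR_RGB2BGR))
    print(n,c["fx"],c["fy"],c["cx"],c["cy"],c.get("world_from_camera",c.get("T_tool_cam")), [k for k in c])
d["s"]=s
pickle.dump(d,open("d0.pkl","wb"))
E
```

```text
pics
{'time': 0.0, 'joint_positions': array([ 1.02669314e+00,  1.81574538e-01,  1.60800806e+00, -5.52899231e-06,
        1.35377155e+00, -2.06322292e-01]), 'joint_velocities': array([-9.67158189e-04, -1.23325279e-03,  2.10856066e-03, -6.11541692e-04,
       -8.24414443e-05,  6.26666847e-04]), 'joint_efforts': array([-2.17121262e-03, -4.33866334e+01, -3.41848648e+01,  7.01342197e-02,
        3.84517747e-02, -8.43838211e-05]), 'eef_pos': array([190.32450634, 542.13895071, 301.79116712]), 'ee_rot': array([ 1.68088031e-01,  9.85771595e-01, -8.20463890e-04, -3.20257055e-04]), 'contact_force': array([-0.663544  , -0.24889683, -0.6069983 ]), 'wrist_torque': array([ 0.00202933, -0.02882251,  0.0368753 ]), 'opening': 88.21792703942903}
side 396.02015353191723 396.02015353191723 252.9436182563594 192.27438332386762 [[ 9.72990388e-01  1.08377462e-01 -2.03823531e-01  2.89531865e+02]
 [-2.30649887e-01  4.20059464e-01 -8.77696232e-01 -1.10418040e+03]
 [-9.50448666e-03  9.01001872e-01  4.33711070e-01  6.19142377e+02]
 [ 0.00000000e+00  0.00000000e+00  0.00000000e+00  1.00000000e+00]] ['pixels', 'de
[... 169 characters left out ...]
130681e-01  3.12618710e+02]
 [-9.99661355e-01 -1.75600728e-02  1.92046396e-02 -3.50155987e+01]
 [ 1.59121395e-02  1.71468166e-01  9.85061151e-01  1.19074905e+03]
 [ 0.00000000e+00  0.00000000e+00  0.00000000e+00  1.00000000e+00]] ['pixels', 'depth', 'fx', 'fy', 'cx', 'cy', 'world_from_camera']
wrist 324.8945786488127 324.8945786488127 253.2610398265976 194.19499654431243 [[ 3.60136479e-04  9.65245189e-01  2.61345740e-01  6.63950027e+01]
 [ 9.99999114e-01 -1.26632428e-05 -1.33123664e-03 -2.42494141e-01]
 [-1.28166028e-03  2.61345988e-01 -9.65244338e-01 -8.17116319e+01]
 [ 0.00000000e+00  0.00000000e+00  0.00000000e+00  1.00000000e+00]] ['pixels', 'depth', 'fx', 'fy', 'cx', 'cy', 'T_tool_cam']
```

View pics/top0.png

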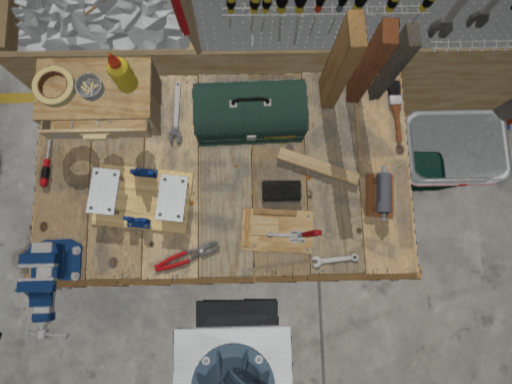

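View pics/side0.png

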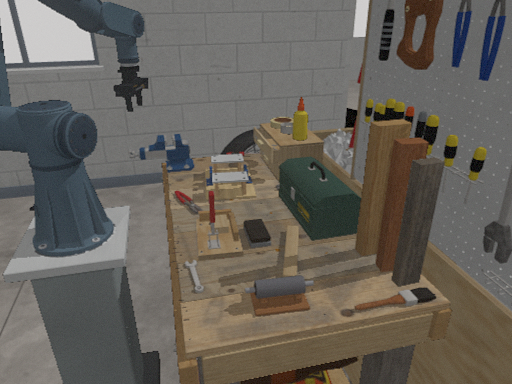

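View pics/wrist0.png

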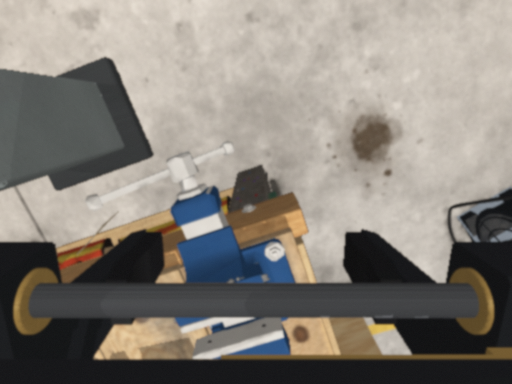

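```bash
cat > h.py <<'E'
import numpy as np, cv2
from scipy.spatial.transform import Rotation as R
def T_of(s):
    T=np.eye(4); T[:3,:3]=R.from_quat(s["ee_rot"]).as_matrix(); T[:3,3]=s["eef_pos"]; return T
def W(c,s=None):
    return c["world_from_camera"] if "world_from_camera" in c else T_of(s)@c["T_tool_cam"]
def ray(c,uv,s=None):
    uv=np.atleast_2d(uv).astype(float); w=W(c,s)
    d=np.c_[(uv[:,0]-c["cx"])/c["fx"],-(uv[:,1]-c["cy"])/c["fy"],-np.ones(len(uv))]
    return w[:3,3], d@w[:3,:3].T      # d has unit depth
def on_z(c,uv,z,s=None):
    o,d=ray(c,uv,s); return o+d*((z-o[2])/d[:,2])[:,None]
def on_depth(c,uv,s=None):
    uv=np.atleast_2d(uv); o,d=ray(c,uv,s); i=uv.round().astype(int)
    return o+d*c["depth"][i[:,1],i[:,0]][:,None]
def cloud(c,s=None):
    v,u=np.mgrid[0:384,0:512]; uv=np.c_[u.ravel(),v.ravel()]
    P=on_depth(c,uv,s).reshape(384,512,3); P[c["depth"]<=0]=np.nan; return P
def tri(rays):
    A=np.zeros((3,3));b=np.zeros(3)
    for o,d in rays:
        d=np.ravel(d)/np.linalg.norm(d); M=np.eye(3)-np.outer(d,d); A+=M;b+=M@o
    return np.linalg.solve(A,b)
def to_tool(s,p): # world point -> tool coords
    return np.linalg.inv(T_of(s))@np.r_[p,1]
def crop(c,name,x0,y0,x1,y1,k):
    im=cv2.cvtColor(c["pixels"],cv2.COLOR_RGB2BGR)[y0:y1,x0:x1]
    cv2.imwrite(name,cv2.resize(im,None,fx=k,fy=k,interpolation=cv2.INTER_CUBIC))
E
python3 - <<'E'
from h import *
import pickle
d=pickle.load(open("d0.pkl","rb"))
t=d["top"]
crop(t,"pics/t_stand.png",75,150,205,245,6)
crop(t,"pics/t_roll.png",270,140,410,235,5)
P=cloud(t)
for uv in [(104,190),(172,198),(140,200),(143,172),(137,223),(384,193),(318,167),(340,230),(230,220),(290,120),(80,170)]:
    print(uv,P[uv[1],uv[0]].round(1))
E
```

```text
(104, 190) [520.6 336.8  67.3]
(172, 198) [495.  153.7  70.1]
(140, 200) [500.9 254.    9.2]
(143, 172) [573.9 239.2  43.3]
(137, 223) [435.3 259.2  15.4]
(384, 193) [ 500.4 -423.1   57.8]
(318, 167) [ 585.4 -252.4   19.8]
(340, 230) [ 406.1 -309.5    0.6]
(230, 220) [440.3   1.1   1.2]
(290, 120) [ 685.1 -163.1  137.8]
(80, 170) [593.  430.5  -1.4]
```

View pics/t_stand.png

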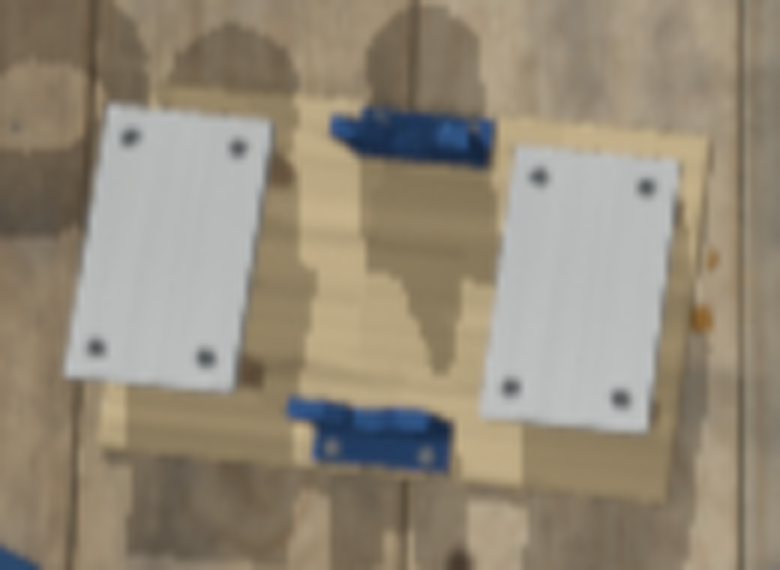

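View pics/t_roll.png

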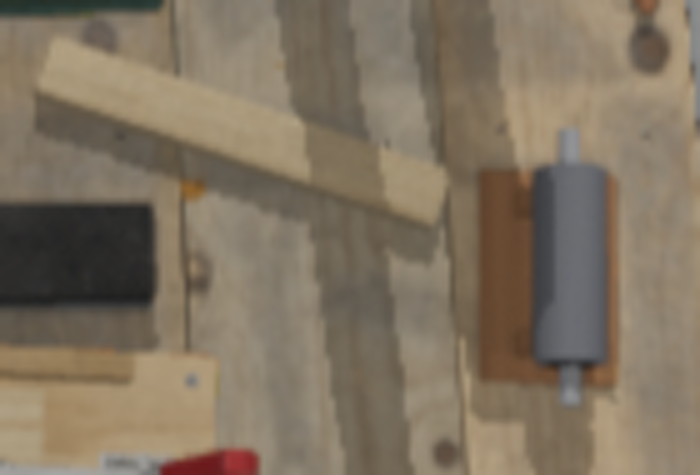

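```bash
cat > m.py <<'E'
from h import *
def comps(mask,minA=60):
    n,l,st,ce=cv2.connectedComponentsWithStats(mask.astype(np.uint8))
    return [(l==i) for i in range(1,n) if st[i,4]>=minA]
def stand_fit(c,s=None,zt=70,box=((380,640),(60,440))):
    P=cloud(c,s); px=c["pixels"].astype(int)
    ok=(abs(P[...,2]-zt)<9)&(px.min(-1)>120)&(px.max(-1)-px.min(-1)<25)
    ok&=(P[...,0]>box[0][0])&(P[...,0]<box[0][1])&(P[...,1]>box[1][0])&(P[...,1]<box[1][1])
    ok=cv2.morphologyEx(ok.astype(np.uint8),cv2.MORPH_CLOSE,np.ones((5,5)))
    out=[]
    for m in comps(ok,300):
        cs,_=cv2.findContours(m.astype(np.uint8),cv2.RETR_EXTERNAL,cv2.CHAIN_APPROX_NONE)
        q=max(cs,key=cv2.contourArea).reshape(-1,2)
        w=on_z(c,q,zt,s)[:,:2].astype(np.float32)
        out.append((cv2.minAreaRect(w),np.nanmedian(P[m][:,2])))
    return out
E
python3 - <<'E'
from m import *
import pickle
d=pickle.load(open("d0.pkl","rb"))
t=d["top"]
for r in stand_fit(t): print(r)
c=[np.array(r[0][0]) for r in stand_fit(t)]
mid=sum(c)/2; v=c[0]-c[1]; v*=np.sign(v[1]); print(mid,np.linalg.norm(v),np.arctan2(-v[0],v[1]))
P=cloud(t)
for nm,b,(z0,z1) in [("roll",((380,620),(-480,-370)),(38,75)),("bat",((500,680),(-370,-130)),(10,32)),("rolls",((380,620),(-480,-370)),(25,75))]:
  for cn in ["top","side"]:
    P=cloud(d[cn])
    m=(P[...,0]>b[0][0])&(P[...,0]<b[0][1])&(P[...,1]>b[1][0])&(P[...,1]<b[1][1])&(P[...,2]>z0)&(P[...,2]<z1)
    for k in comps(m,100):
        v,u=np.nonzero(k); q=P[k]; 
        pc=np.linalg.svd(q[:,:2]-q[:,:2].mean(0),full_matrices=False)[2][0]
        print(nm,cn,k.sum(),u.mean(),v.mean(),q.mean(0),q.min(0),q.max(0),"axis",pc,cv2.minAreaRect(q[:,:2].astype(np.float32)))
E
```

```text
(((516.818603515625, 338.77655029296875), (74.8212661743164, 123.67647552490234), 83.2327880859375), np.float64(69.35066675245264))
(((495.57269287109375, 155.51712036132812), (74.92604064941406, 123.45502471923828), 83.31121063232422), np.float64(69.47044954784769))
[506.19564819 247.14683533] 184.48687589632306 -0.11541826348130074
roll top 662 383.9093655589124 193.25981873111783 [ 500.19356554 -423.33700973   56.13539116] [ 424.57681415 -448.01848605   38.42609824] [ 578.93268729 -403.85968835   68.04443616] axis [-0.99783399  0.06578236] ((501.88385009765625, -426.1089172363281), (39.81922912597656, 154.77688598632812), 86.15345001220703)
roll side 905 278.632044198895 285.771270718232 [ 500.77228693 -436.53423833   53.4146552 ] [ 426.217285   -451.56242983   38.08343832] [ 580.26580441 -408.90802639   64.21206987] axis [-0.9971236   0.07579268] ((503.19482421875, -431.3753356933594), (35.44828796386719, 153.8401641845703), 84.37602233886719)
bat top 1029 318.26724975704565 166.36831875607385 [ 587.42922625 -253.19904919   19.10027348] [ 531.97063866 -369.32581209   10.10328888]
[... 1356 characters left out ...]
7314453125), (242.98707580566406, 33.86555862426758), 69.69025421142578)
rolls top 691 383.5397973950796 193.26483357452966 [ 500.39165134 -422.69005403   54.97661171] [ 424.57681415 -448.01848605   25.02985407] [ 578.93268729 -402.11461554   68.04443616] axis [-0.99797152  0.06366192] ((501.8724365234375, -425.3304748535156), (42.56243896484375, 154.6481170654297), 87.4129409790039)
rolls side 1049 278.6053384175405 287.11916110581507 [ 500.47895882 -437.4889464    50.47653114] [ 426.217285   -452.89715987   25.24602595] [ 580.26580441 -408.90802639   64.21206987] axis [-0.99708774  0.07626298] ((503.0271911621094, -433.0777587890625), (38.86962890625, 153.8401641845703), 84.37602233886719)
```

play_rows(increments=[-4.5, -1.5, 0, -0.03, 1, -9, -3, 0, -0.06, 1, -13.5, -4.5, 0, -0.09, 1, -18, -6, 0, -0.12, 1, -22.5, -7.5, 0, -0.15, 1, -27, -9, 0, -0.18, 1, -31.5, -10.5, 0, -0.2, 1, -36, -12, 0, -0.22, 1, -40.5, -13.5, 0, -0.22, 1, -44, -14.8, 0, -0.22, 1, -45.6, -15.2, 0, -0.22, 1, -45.6, -15.2, 0, -0.22, 1])

```text
time: 1.35
eef_pos: [571.5, 246.7, 302.1]
ee_rot: [0.06, 0.998, -0.0, -0.0]
contact_force: [-0.9, 0.3, 1.0]
opening: 88.4
```

```bash
cat > snap.py <<'E'
import sys,pickle
from bench import *
from h import *
def snap(tag,names=("wrist",)):
    s=sense(); d={"s":s}
    for n in names:
        if n=="wrist": d["s"]=sense()
        d[n]=capture(n); cv2.imwrite(f"pics/{n}_{tag}.png",cv2.cvtColor(d[n]["pixels"],cv2.COLOR_RGB2BGR))
    pickle.dump(d,open(f"d_{tag}.pkl","wb")); 
    print(round(s["time"],2),s["eef_pos"].round(1),R.from_quat(s["ee_rot"]).as_matrix().round(3).tolist(),s["contact_force"].round(1),round(s["opening"],1))
    return d
if __name__=="__main__": snap(sys.argv[1],sys.argv[2:] or ("wrist",))
E
python3 snap.py st1
```

```text
1.35 [571.5 246.7 302.1] [[-0.993, 0.12, -0.001], [0.12, 0.993, -0.0], [0.001, -0.0, -1.0]] [-0.9  0.3  1. ] 88.4
```

View pics/wrist_st1.png

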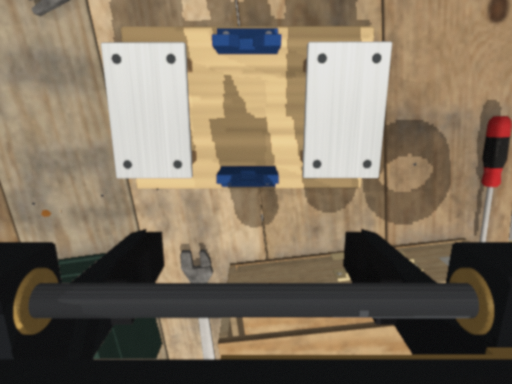

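```bash
python3 - <<'E'
from m import *
import pickle
d=pickle.load(open("d_st1.pkl","rb"))
w,s=d["wrist"],d["s"]
r=stand_fit(w,s)
for k in r: print(k)
P=cloud(w,s)
print(P[100,120],P[100,380])
E
```

```text
(((500.6947326660156, 156.6023712158203), (75.00791931152344, 122.59605407714844), 83.16986846923828), np.float64(69.65789444307549))
(((521.8590087890625, 338.9422302246094), (75.28457641601562, 122.6816635131836), 83.25291442871094), np.float64(69.9049904550175))
[485.05794393 132.44951088  69.4998167 ] [514.01324841 371.9294853   70.61723486]
```

play_rows(increments=[-0.5, -4.5, 0, -0.05, 1, -1.1, -9.5, 0, -0.05, 1, -1.7, -14.5, 0, -0.05, 1, -2.3, -19.5, 0, -0.05, 1, -2.8, -24.5, 0, -0.05, 1, -3.4, -29.5, 0, -0.05, 1, -4, -34.5, 0, -0.05, 1, -4.5, -39.5, 0, -0.05, 1, -5.1, -44.5, 0, -0.05, 1, -5.7, -49.5, 0, -0.05, 1, -6.2, -54.5, 0, -0.05, 1, -6.7, -59.3, 0, -0.05, 1])

```text
time: 2.6
eef_pos: [567.7, -346.4, 302.9]
ee_rot: [0.033, 0.999, 0.0, 0.0]
contact_force: [1.2, 0.6, -0.1]
opening: 88.0
```

play_rows(increments=[-0.5, -4.5, 0, 0, 1, -0.9, -7, 0, 0, 1, -0.9, -7.6, 0, 0, 1, -0.9, -7.6, 0, 0, 1])

```text
time: 3.0
eef_pos: [571.5, -422.2, 302.3]
ee_rot: [0.033, 0.999, 0.001, -0.0]
contact_force: [-0.3, -0.6, -0.4]
opening: 88.2
```

```bash
python3 snap.py ro1 wrist
```

```text
3.0 [ 571.5 -422.2  302.3] [[-0.998, 0.067, -0.001], [0.067, 0.998, 0.001], [0.001, 0.001, -1.0]] [-0.3 -0.6 -0.4] 88.2
```

View pics/wrist_ro1.png

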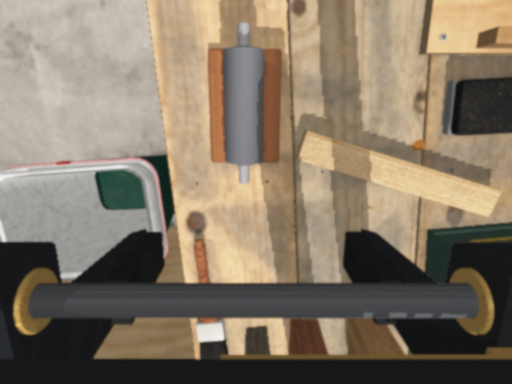

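```bash
cat > r.py <<'E'
from m import *
def roller_fit(c,s,zc,box,zlo,zhi=80,sat=30):
    P=cloud(c,s); px=c["pixels"].astype(int)
    m=(P[...,0]>box[0][0])&(P[...,0]<box[0][1])&(P[...,1]>box[1][0])&(P[...,1]<box[1][1])&(P[...,2]>zlo)&(P[...,2]<zhi)&(px.max(-1)-px.min(-1)<sat)
    k=max(comps(m,50),key=lambda q:q.sum())
    cs,_=cv2.findContours(k.astype(np.uint8),cv2.RETR_EXTERNAL,cv2.CHAIN_APPROX_NONE)
    q=max(cs,key=cv2.contourArea).reshape(-1,2)
    w=on_z(c,q,zc,s)[:,:2].astype(np.float32)
    return cv2.minAreaRect(w),np.nanpercentile(P[k][:,2],95),cv2.boundingRect(q)
def bat_fit(c,s,box,zt,zlo,zhi):
    P=cloud(c,s); px=c["pixels"].astype(int)
    m=(P[...,0]>box[0][0])&(P[...,0]<box[0][1])&(P[...,1]>box[1][0])&(P[...,1]<box[1][1])&(P[...,2]>zlo)&(P[...,2]<zhi)
    k=max(comps(m,50),key=lambda q:q.sum())
    cs,_=cv2.findContours(k.astype(np.uint8),cv2.RETR_EXTERNAL,cv2.CHAIN_APPROX_NONE)
    q=max(cs,key=cv2.contourArea).reshape(-1,2)
    w=on_z(c,q,zt,s)[:,:2].astype(np.float32)
    return cv2.minAreaRect(w),np.nanmedian(P[k][:,2])
E
python3 - <<'E'
from r import *
import pickle
d=pickle.load(open("d_ro1.pkl","rb")); w,s=d["wrist"],d["s"]
t=pickle.load(open("d0.pkl","rb"))
B=((400,610),(-470,-380))
for c,ss in ((w,s),(t["top"],None),(t["side"],None)): print(roller_fit(c,ss,42,B,34))
BB=((500,680),(-372,-132))
for c,ss in ((w,s),(t["top"],None)): print(bat_fit(c,ss,BB,20,14,24))
# triangulate axle ends: wrist x top
ea=[ (243,24),(243,181)]
E
```

```text
(((505.6116943359375, -427.3773498535156), (39.262508392333984, 155.69448852539062), 85.79446411132812), np.float64(62.54679032215953), (224, 23, 40, 160))
(((502.4743957519531, -428.4709777832031), (39.06728744506836, 155.67373657226562), 85.859130859375), np.float64(63.791547264462245), (377, 166, 15, 56))
(((505.313720703125, -423.9998474121094), (59.799137115478516, 156.5121307373047), 85.93069458007812), np.float64(62.57506056121592), (245, 276, 68, 22))
(((592.304443359375, -254.0870361328125), (240.11952209472656, 33.926326751708984), 69.54401397705078), np.float64(20.00589837537092))
(((587.4478149414062, -252.6826629638672), (239.3318634033203, 36.013057708740234), 69.6784896850586), np.float64(19.214981730194154))
```

play_rows(increments=[2, -0.3, 4.5, 0.006, 0.6, 4, -0.6, 9, 0.006, 0.6, 6, -0.9, 13, 0.006, 0.6, 6.5, -0.96, 14.5, 0.006, 0.6, 6.5, -0.96, 14.5, 0.006, 0.6, 6.5, -0.96, 14.5, 0.006, 0.6])

```text
time: 3.65
eef_pos: [507.4, -428.8, 160.1]
ee_rot: [0.036, 0.999, -0.001, 0.001]
contact_force: [-0.2, 0.2, 0.7]
opening: 70.6
```

```bash
python3 snap.py ro2 wrist side
```

```text
3.65 [ 507.4 -428.8  160.1] [[-0.997, 0.073, 0.002], [0.073, 0.997, -0.002], [-0.003, -0.002, -1.0]] [-0.2  0.2  0.7] 70.6
```

View pics/wrist_ro2.png

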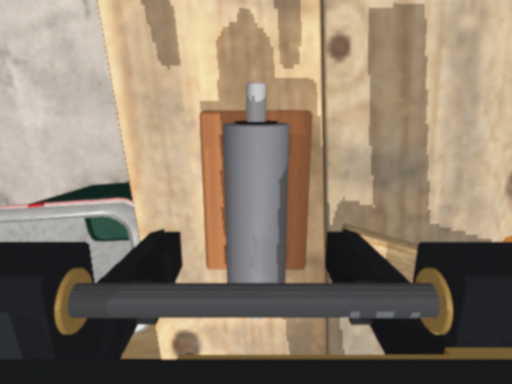

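View pics/side_ro2.png

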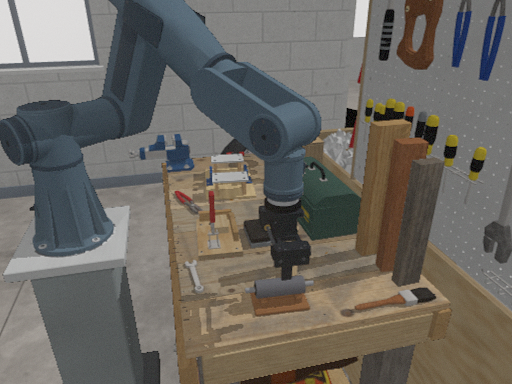

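play_rows(increments=[0.1, 0.1, 3, 0, 0.6, 0.1, 0.1, 6, 0, 0.6, 0.1, 0.1, 7.3, 0, 0.6, 0.1, 0.1, 7.3, 0, 0.6, 0.1, 0.1, 7.3, 0, -0.3, 0.1, 0.1, 7.3, 0, -0.3, 0.1, 0.1, 7.3, 0, -0.3, 0.1, 0.1, 7.3, 0, -0.3, 0.1, 0.1, 7.3, 0, -0.3, 0.1, 0.1, 7.3, 0, -0.3], grip_force=30)

```text
time: 4.75
eef_pos: [505.2, -427.5, 85.8]
ee_rot: [0.037, 0.999, 0.0, 0.0]
contact_force: [-0.0, 3.6, 4.8]
opening: 38.4
```

play_rows(increments=[0, 0, 0, 0, -0.3, 0, 0, -3, 0, -0.3, 0, 0, -7, 0, -0.3, 0, 0, -11, 0, -0.3, 0, 0, -15, 0, -0.3, 0, 0, -15, 0, -0.3, 0, 0, -15, 0, -0.3])

```text
time: 5.45
eef_pos: [504.7, -427.9, 235.0]
ee_rot: [0.037, 0.999, -0.001, 0.0]
contact_force: [0.1, 0.9, -4.7]
opening: 38.4
```

```bash
python3 snap.py ro3 wrist side top
```

```text
5.45 [ 504.7 -427.9  235. ] [[-0.997, 0.074, 0.001], [0.074, 0.997, -0.001], [-0.001, -0.001, -1.0]] [ 0.1  0.9 -4.7] 38.4
```

View pics/wrist_ro3.png

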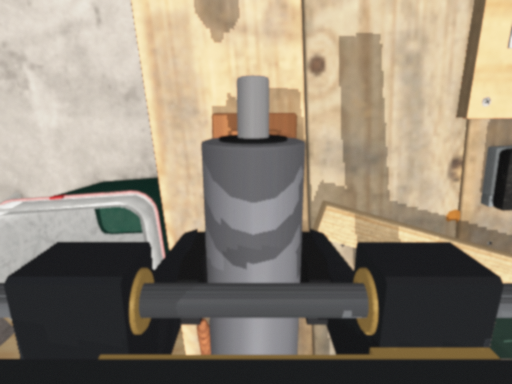

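View pics/side_ro3.png

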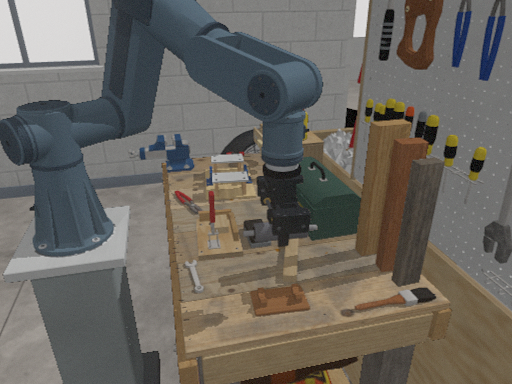

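```bash
cat > held.py <<'E'
import sys,pickle
from r import *
d=pickle.load(open(sys.argv[1],"rb")); w=d["wrist"]
s0={"ee_rot":[0,0,0,1],"eef_pos":[0,0,0]}
P=cloud(w,s0)   # tool coords
for u0,u1,v in [(243,264,85),(243,264,110),(243,264,130),(215,290,170),(215,290,200),(215,290,230),(220,285,260)]:
    q=P[v,u0:u1]; print(v,q[:,0].mean().round(1),"ztop",q[:,2].min().round(1))
px=w["pixels"].astype(int)
for rng in (85,110,130): 
    r=P[rng,200:310]; m=(r[:,2]<90); u=200+np.nonzero(m)[0]; print("axle cols",u.min(),u.max(),r[m][:,1].min().round(1),r[m][:,1].max().round(1))
col=P[:150,250:256]; m=(col[...,2]<90); v=np.nonzero(m.any(1))[0]; print("axle first row",v.min(),P[v.min()+1,253])
for v in range(130,145): print(v,P[v,253].round(1),P[v,225].round(1))
E
python3 held.py d_ro3.pkl
```

```text
85 73.6 ztop 36.7
110 65.1 ztop 37.3
130 58.1 ztop 37.3
170 45.9 ztop 22.2
200 35.4 ztop 22.8
230 24.3 ztop 22.7
260 12.8 ztop 22.8
axle cols 237 269 -6.1 5.5
axle cols 237 268 -6.3 5.2
axle cols 238 268 -6.0 5.3
axle first row 76 [76.15903416 -0.37032219 36.82927534]
130 [58.1 -0.4 37.7] [ 44.9 -26.4 227.5]
131 [57.8 -0.4 38. ] [ 44.  -26.4 226.8]
132 [57.5 -0.4 36.4] [ 43.  -26.5 227.7]
133 [57.1 -0.4 38.1] [ 42.1 -26.5 227.6]
134 [56.7 -0.4 38.2] [ 41.2 -26.5 227.6]
135 [56.5 -0.4 36.5] [ 40.4 -26.4 226.4]
136 [56.  -0.4 37.5] [ 55.2 -11.3  47.2]
137 [55.8 -0.4 36.5] [ 55.2 -11.   42.6]
138 [55.3 -0.4 37.7] [ 55.1 -10.7  40. ]
139 [55.2 -0.4 34.9] [ 55.  -10.5  36.5]
140 [55.1 -0.4 32.6] [ 54.7 -10.4  35.9]
141 [55.  -0.4 30.3] [ 54.4 -10.5  36.3]
142 [54.5 -0.4 31.1] [ 54.1 -10.4  35.4]
143 [54.3 -0.4 30.5] [ 53.9 -10.2  33.4]
144 [54.  -0.4 30.2] [ 53.9 -10.   30.4]
```

play_rows(increments=[0.1, 2, 0, 0, -0.3, 0.4, 6, 0, 0.01, -0.3, 0.7, 10.5, 0, 0.02, -0.3, 1, 15, 0, 0.03, -0.3, 1.3, 19.5, 0, 0.04, -0.3, 1.5, 24, 0, 0.044, -0.3, 1.8, 28.5, 0, 0.044, -0.3, 2.1, 33, 0, 0.044, -0.3, 2.4, 37.5, 0, 0.044, -0.3, 2.7, 42, 0, 0.044, -0.3, 3, 46.5, 0, 0.044, -0.3, 3.3, 51, 0, 0.044, -0.3])

```text
time: 6.8
eef_pos: [508.1, 85.1, 232.8]
ee_rot: [0.059, 0.998, -0.0, -0.002]
contact_force: [1.7, -1.0, -2.9]
opening: 38.4
```

play_rows(increments=[0.3, 4.5, 0, 0, -0.3, 0.6, 9, 0, 0, -0.3, 0.9, 13, 0, 0, -0.3, 1.1, 15.5, 0, 0, -0.3, 1.1, 16.4, 0, 0, -0.3, 1.1, 16.4, 0, 0, -0.3, 1.1, 16.4, 0, 0, -0.3, 1.1, 16.4, 0, 0, -0.3])

```text
time: 7.6
eef_pos: [517.7, 246.0, 234.2]
ee_rot: [0.06, 0.998, -0.0, -0.0]
contact_force: [-0.4, 0.3, -2.1]
opening: 38.5
```

```bash
python3 snap.py st2 wrist side top
```

```text
7.6 [517.7 246.  234.2] [[-0.993, 0.119, -0.001], [0.119, 0.993, -0.001], [0.001, -0.001, -1.0]] [-0.4  0.3 -2.1] 38.5
```

View pics/wrist_st2.png

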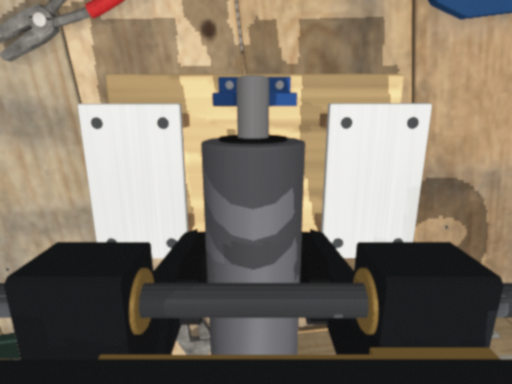

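```bash
python3 - <<'E'
from r import *
import pickle
d=pickle.load(open("d_st2.pkl","rb")); w,s=d["wrist"],d["s"]
g=w["pixels"].astype(int)
s0={"ee_rot":[0,0,0,1],"eef_pos":[0,0,0]}
P=cloud(w,s0)
print("plate z", np.median(P[150:200,120:160,2]),np.median(P[150:200,350:400,2]))
br=(g.min(-1)>165)&(g.max(-1)-g.min(-1)<25)&(abs(P[...,2]-164)<8)
def line(rows,a,b,last):
    L=[]
    for v in rows:
        u=np.nonzero(br[v,a:b])[0]+a
        L.append((u.max()+.5 if last else u.min()-.5,v))
    return np.array(L,float)
rows=range(120,215)
A=line(rows,70,210,True);B=line(rows,310,440,False);C=line(rows,70,210,False);D=line(rows,310,440,True)
for n,L in zip("CABD",(C,A,B,D)):
    q=on_z(w,L,164.2,s0); p=np.polyfit(q[:,0],q[:,1],1); print(n,"y at x=0:",p[1].round(2),"slope",p[0].round(4))
cols=[u for u in list(range(100,165))+list(range(340,415))]
T=np.array([(u,np.nonzero(br[60:250,u])[0].min()+60-.5) for u in cols],float)
q=on_z(w,T,164.2,s0); print("near edge x",np.polyfit(q[:,1],q[:,0],1))
E
python3 held.py d_st2.pkl | sed -n 1,12p
```

```text
plate z nan nan
C y at x=0: -128.12 slope -0.0022
A y at x=0: -53.88 slope 0.0015
B y at x=0: 55.73 slope -0.0022
D y at x=0: 130.09 slope 0.0001
near edge x [3.71312023e-04 6.83126891e+01]
85 73.6 ztop 37.1
110 65.1 ztop 37.1
130 58.1 ztop 37.1
170 nan ztop nan
200 35.4 ztop 22.4
230 24.3 ztop 22.9
260 13.0 ztop 22.7
axle cols 237 269 -6.1 5.6
axle cols 237 268 -6.3 5.2
axle cols 238 268 -5.9 5.3
axle first row 76 [76.23996073 -0.3385698  37.9695076 ]
130 [58.2 -0.3 37.3] [ 45.2 -26.  222.4]
```

play_rows(increments=[0.67, 0.12, 2, 0, -0.3, 0.67, 0.12, 5, 0, -0.3, 0.67, 0.12, 8, 0, -0.3, 0.67, 0.12, 10.5, 0, -0.3, 0.67, 0.12, 10.5, 0, -0.3, 0.67, 0.12, 10.5, 0, -0.3, 0.67, 0.12, 10.5, 0, -0.3])

```text
time: 8.45
eef_pos: [512.5, 249.4, 131.6]
ee_rot: [0.059, 0.998, 0.0, 0.001]
contact_force: [0.7, 1.3, -2.9]
opening: 38.7
```

```bash
python3 snap.py st3 wrist side top; python3 - <<'E'
from h import *
import pickle
d=pickle.load(open("d_st3.pkl","rb")); crop(d["side"],"pics/s3.png",160,130,320,230,5)
E
```

```text
8.45 [512.5 249.4 131.6] [[-0.993, 0.118, 0.003], [0.118, 0.993, 0.001], [-0.003, 0.001, -1.0]] [ 0.7  1.3 -2.9] 38.7
```

View pics/wrist_st3.png

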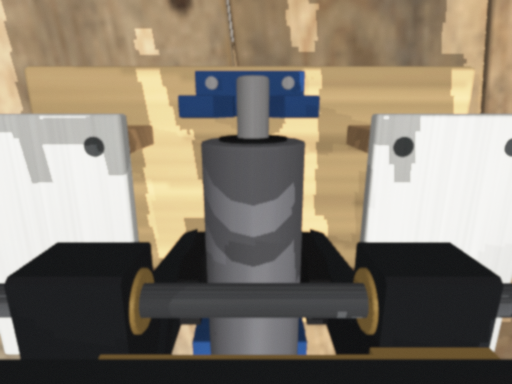

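View pics/s3.png

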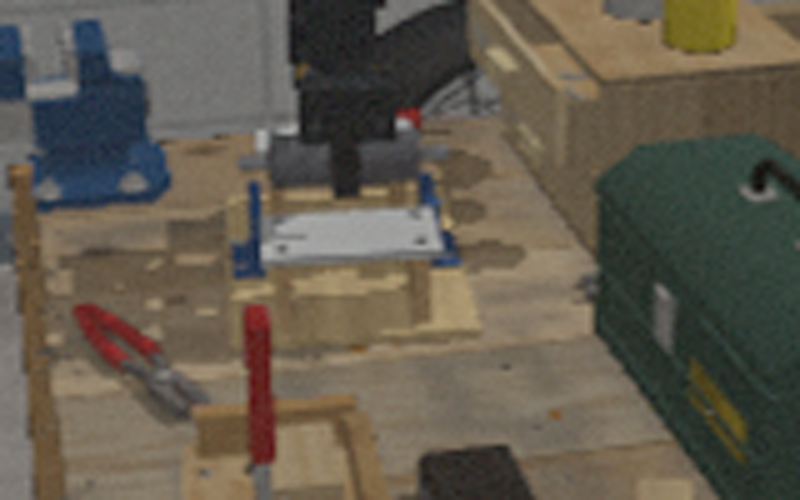

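```bash
python3 - <<'E'
from r import *
import pickle
d=pickle.load(open("d_st3.pkl","rb")); w,s=d["wrist"],d["s"]
g=w["pixels"].astype(int)
s0={"ee_rot":[0,0,0,1],"eef_pos":[0,0,0]}
for v in (150,160,170,180,190,200,210,220): 
    r=(g[v].min(-1)>150)&(g[v].max(-1)-g[v].min(-1)<25)
    l=np.nonzero(r[:200])[0].max()+.5; q=np.nonzero(r[320:])[0].min()+320-.5
    print(v,l,q,on_z(w,[(l,v),(q,v)],62,s0)[:,1].round(2))
for v in (100,105,110):
    b=(g[v,:,2]>g[v,:,0]+50); u=np.nonzero(b)[0]; print(v,u.min(),u.max(),on_z(w,[(u.min()-.5,v),(u.max()+.5,v)],70,s0)[:,1].round(2))
    inn=np.nonzero(b[:250])[0].max(), np.nonzero(b[255:])[0].min()+255; print(inn)
rows=[v for v in range(60,130)if (g[v,205,2]>g[v,205,0]+50)]; print(rows[0],rows[-1],on_z(w,[(205,rows[-1]+.5)],69.6,s0))
rows=[v for v in range(60,160)if (g[v,60].min()>150)]; print(rows[0], on_z(w,[(60,rows[0]-.5)],61.6,s0))
E
```

```text
150 123.5 371.5 [-57.52  52.09]
160 124.5 370.5 [-57.54  52.07]
170 125.5 370.5 [-57.56  52.5 ]
180 128.5 369.5 [-56.67  52.48]
190 130.5 368.5 [-56.23  52.46]
200 131.5 367.5 [-56.24  52.44]
210 132.5 366.5 [-56.24  52.43]
220 133.5 365.5 [-56.25  52.41]
100 179 317 [-33.72  28.62]
(np.int64(235), np.int64(270))
105 180 317 [-33.4   28.74]
(np.int64(235), np.int64(270))
110 180 317 [-33.53  28.85]
(np.int64(235), np.int64(270))
72 115 [[ 62.36389331 -22.04417907  69.6       ]]
114 [[ 63.3935065  -82.88900861  61.6       ]]
```

play_rows(increments=[0.25, -0.18, 0, 0, -0.3, 0.25, -0.18, 0.8, 0, -0.3, 0.25, -0.18, 1.6, 0, -0.3, 0.25, -0.18, 2.2, 0, -0.3, 0.25, -0.18, 2.2, 0, -0.3, 0.25, -0.18, 2.2, 0, -0.3])

```text
time: 9.2
eef_pos: [508.3, 247.8, 107.2]
ee_rot: [0.059, 0.998, -0.0, -0.0]
contact_force: [-0.4, -0.7, -3.4]
opening: 38.6
```

```bash
python3 snap.py st4 wrist; python3 - <<'E'
from r import *
import pickle
d=pickle.load(open("d_st4.pkl","rb")); w,s=d["wrist"],d["s"]
g=w["pixels"].astype(int); zt=s["eef_pos"][2]
s0={"ee_rot":[0,0,0,1],"eef_pos":[0,0,0]}
for v in range(95,130,5):
    b=(g[v,:,2]>g[v,:,0]+50); u=np.nonzero(b)[0]
    if len(u): print(v,u.min(),u.max(),on_z(w,[(u.min()-.5,v),(u.max()+.5,v)],zt-62,s0)[:,1].round(2))
crop(w,"pics/w4.png",130,50,380,240,3)
E
```

```text
9.2 [508.3 247.8 107.2] [[-0.993, 0.118, -0.001], [0.118, 0.993, -0.0], [0.001, -0.0, -1.0]] [-0.4 -0.7 -3.4] 38.6
95 194 313 [-22.57  22.28]
100 194 313 [-22.65  22.37]
105 193 313 [-23.11  22.46]
110 172 335 [-31.14  30.87]
115 172 335 [-31.26  31.  ]
120 172 334 [-31.38  30.74]
125 173 334 [-31.12  30.86]
```

View pics/w4.png

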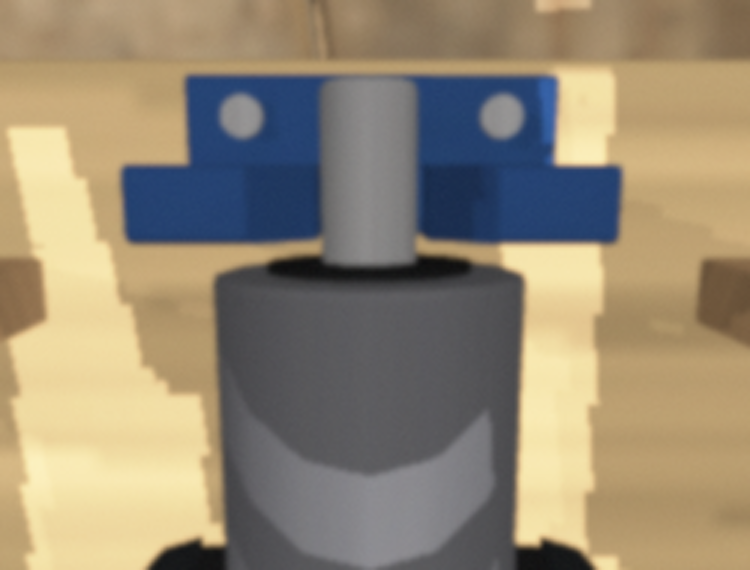

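play_rows(increments=[0, 0, 0.6, 0, -0.3, 0, 0, 1.1, 0, -0.3, 0, 0, 1.5, 0, -0.3, 0, 0, 1.5, 0, -0.3, 0, 0, 1.5, 0, -0.3])

```text
time: 9.75
eef_pos: [508.4, 247.9, 92.6]
ee_rot: [0.059, 0.998, -0.0, -0.0]
contact_force: [0.4, 0.7, -3.2]
opening: 38.6
```

```bash
for i in 1 2; do python3 snap.py st5$i wrist; done; python3 held.py d_st52.pkl | head -4;  python3 - <<'E'
from r import *
import pickle
d=pickle.load(open("d_st52.pkl","rb")); w,s=d["wrist"],d["s"]
crop(w,"pics/w5.png",130,50,380,240,3)
E
```

```text
9.75 [508.4 247.9  92.6] [[-0.993, 0.117, -0.0], [0.117, 0.993, -0.0], [0.0, -0.0, -1.0]] [ 0.4  0.7 -3.2] 38.6
9.8 [508.5 247.9  92.6] [[-0.993, 0.118, -0.0], [0.118, 0.993, -0.0], [0.0, -0.0, -1.0]] [-0.2 -0.4 -3.4] 38.5
85 73.6 ztop 37.2
110 65.1 ztop 37.2
130 58.1 ztop 37.0
170 45.8 ztop 22.9
```

View pics/w5.png

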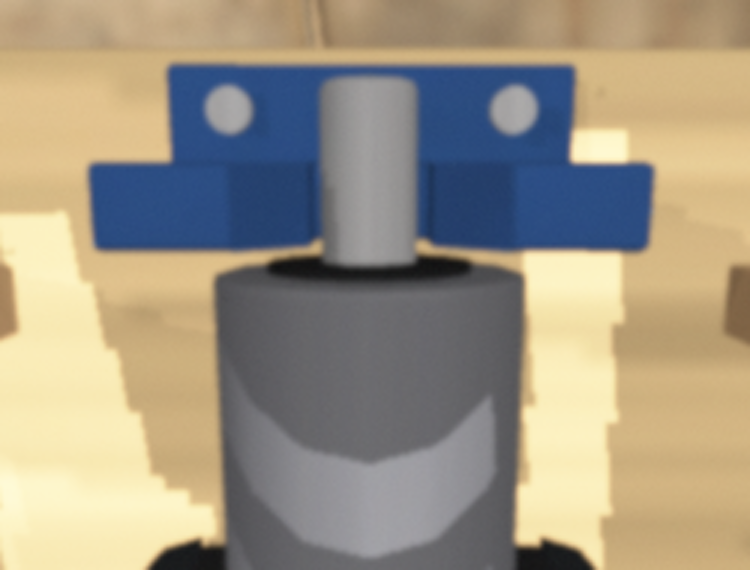

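play_rows(increments=[0, 0.04, 0.1, 0, -0.3, 0, 0.04, 0.15, 0, -0.3, 0, 0.04, 0.15, 0, -0.3])

```text
time: 10.15
eef_pos: [508.7, 248.3, 91.8]
ee_rot: [0.059, 0.998, 0.0, 0.0]
contact_force: [-2.5, -1.1, 3.1]
opening: 38.8
```

play_rows(increments=[0, 0, 0, 0, -0.05, 0, 0, 0, 0, 0.1, 0, 0, 0, 0, 0.25, 0, 0, 0, 0, 0.25, 0, 0, 0, 0, 0.25, 0, 0, 0, 0, 0.25, 0, 0, -0.5, 0, 0.25, 0, 0, -2, 0, 0.25, 0, 0, -5, 0, 0.25, 0, 0, -9, 0, 0.25])

```text
time: 11.15
eef_pos: [507.5, 248.0, 181.7]
ee_rot: [0.059, 0.998, -0.0, -0.001]
contact_force: [1.0, -0.4, -0.2]
opening: 55.4
```

play_rows(increments=[-2, 0, -4, 0, 0.5, -5.5, 0, -8, 0, 0.5, -5.5, 0, -11, 0, 0.5, -5.5, 0, -11, 0, 0.5, -5.5, 0, -11, 0, 0.5])

```text
time: 11.65
eef_pos: [563.4, 241.9, 292.9]
ee_rot: [0.059, 0.998, 0.0, 0.001]
contact_force: [-0.4, 0.0, -1.9]
opening: 66.6
```

```bash
python3 snap.py st6 wrist top side;  python3 - <<'E'
from r import *
import pickle
d=pickle.load(open("d_st6.pkl","rb")); w,s=d["wrist"],d["s"]
crop(d["side"],"pics/s6.png",160,130,320,230,5)
B=((420,600),(215,280))
for c,ss in ((w,s),(d["top"],None),(d["side"],None)): print(roller_fit(c,ss,48.5,B,45,sat=40))
for c,ss in ((w,s),(d["top"],None)): 
    try:
        r=stand_fit(c,ss); c=[np.array(k[0][0]) for k in r]; print(r,sum(c)/2)
    except Exception as e: print(e)
E
```

```text
11.65 [563.4 241.9 292.9] [[-0.993, 0.118, 0.003], [0.118, 0.993, 0.001], [-0.002, 0.001, -1.0]] [-0.4  0.  -1.9] 66.6
(((509.9281005859375, 248.3289031982422), (39.815711975097656, 156.7426300048828), 83.67977142333984), np.float64(68.42321631716153), (232, 31, 43, 166))
(((504.94525146484375, 248.4517822265625), (40.48921585083008, 153.28070068359375), 83.56013488769531), np.float64(69.40960725907885), (129, 169, 20, 56))
(((503.5035705566406, 255.6222686767578), (98.03289031982422, 144.90599060058594), 84.3480224609375), np.float64(68.51204401005293), (207, 165, 38, 13))
[(((500.335205078125, 156.65289306640625), (75.02074432373047, 122.1026840209961), 83.2114486694336), np.float64(69.68095234595532)), (((521.8925170898438, 338.8345031738281), (75.27420043945312, 122.25260925292969), 83.29415130615234), np.float64(69.94735187076944))] [511.11386108 247.74369812]
[(((495.3780517578125, 155.2142791748047), (75.57292175292969, 123.77112579345703), 83.31121063232422), np.float64(69.34031852812086))] [247.68902588  77.60713959]
```

View pics/wrist_st6.png

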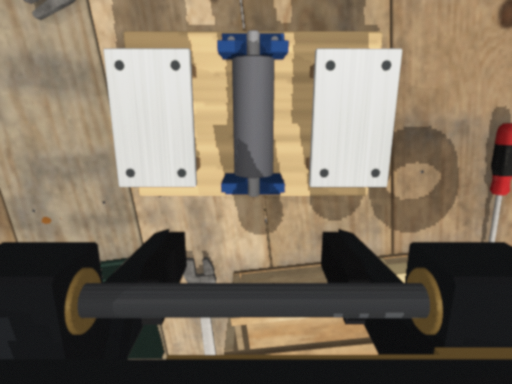

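View pics/s6.png

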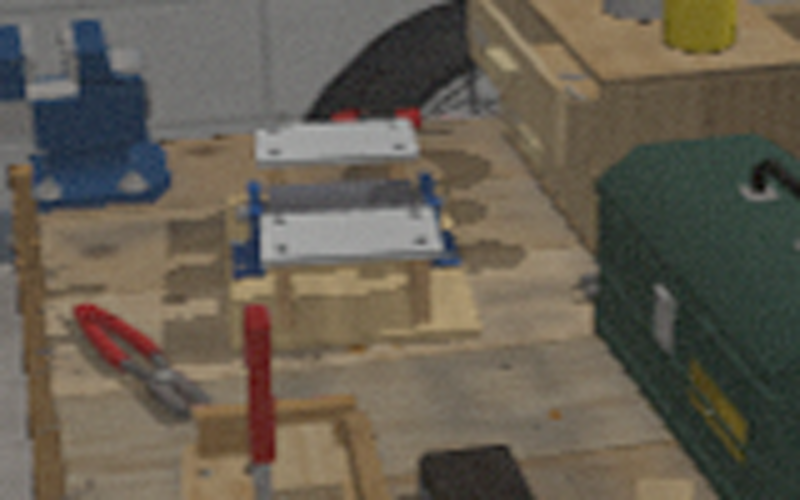

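```bash
python3 - <<'E'
from r import *
import pickle
d=pickle.load(open("d0.pkl","rb"))
print(pickle.load(open("d_st6.pkl","rb"))["s"]["joint_positions"].round(3))
for n in ("top","side"):
    P=cloud(d[n]).reshape(-1,3); P=P[~np.isnan(P[:,0])]
    for y0 in range(-420,-100,20):
        q=P[(P[:,1]>y0)&(P[:,1]<y0+20)&(P[:,2]>45)&(P[:,0]>450)&(P[:,0]<900)]
        if len(q): print(n,y0,"min x",np.percentile(q[:,0],2).round(0),"zmax",np.percentile(q[:,2],98).round(0),len(q))
E
```

```text
[ 0.212  0.271  1.518  0.     1.349 -1.241]
top -420 min x 458.0 zmax 315.0 968
top -400 min x 783.0 zmax 341.0 298
top -380 min x 783.0 zmax 341.0 701
top -360 min x 785.0 zmax 340.0 1093
top -340 min x 893.0 zmax 330.0 11
top -320 min x 767.0 zmax 362.0 396
top -300 min x 766.0 zmax 362.0 793
top -280 min x 767.0 zmax 361.0 1486
top -260 min x 895.0 zmax 282.0 16
top -240 min x 893.0 zmax 334.0 51
top -220 min x 663.0 zmax 329.0 307
top -200 min x 662.0 zmax 321.0 485
top -180 min x 457.0 zmax 334.0 587
top -160 min x 455.0 zmax 281.0 496
top -140 min x 455.0 zmax 335.0 598
top -120 min x 456.0 zmax 326.0 525
side -420 min x 456.0 zmax 318.0 118
side -400 min x 785.0 zmax 340.0 1923
side -380 min x 784.0 zmax 340.0 587
side -360 min x 786.0 zmax 340.0 315
side -340 min x 893.0 zmax 371.0 74
side -320 min x 769.0 zmax 360.0 2455
side -300 min x 767.0 zmax 360.0 617
side -280 min x 767.0 zmax 368.0 299
side -260 min x 900.0 zmax 609.0 4
side -240 min x 895.0 zmax 604.0 33
side -220 min x 665.0 zmax 141.0 1410
side -200 min x 662.0 zmax 368.0 282
side -180 min x 455.0 zmax 370.0 281
side -160 min x 454.0 zmax 367.0 252
side -140 min x 456.0 zmax 371.0 291
side -120 min x 454.0 zmax 343.0 267
```

play_rows(increments=[-0.7, -4, 0, 0.14, 0.9, -1.5, -8.2, 0, 0.28, 0.9, -2.2, -12.3, 0, 0.42, 0.9, -2.9, -16.4, 0, 0.56, 0.9, -3.7, -20.5, 0, 0.7, 0.9, -4.4, -24.6, 0, 0.84, 0.9, -5.1, -28.7, 0, 0.98, 0.9, -5.8, -32.8, 0, 1.12, 0.9, -6.6, -36.9, 0, 1.26, 0.9, -7.3, -41, 0, 1.4, 0.9, -8, -45.1, 0, 1.54, 0.9, -8.7, -48.9, 0, 1.68, 0.9])

```text
time: 13.0
eef_pos: [591.2, -255.3, 289.5]
ee_rot: [0.784, 0.62, -0.0, -0.001]
contact_force: [0.9, -0.1, -0.0]
opening: 83.7
```

play_rows(increments=[0, 0, 3, 0.13, 0.7, 0, 0, 7, 0.13, 0.7, 0, 0, 9, 0.13, 0.7, 0, 0, 9, 0.13, 0.7, 0, 0, 9, 0.13, 0.7])

```text
time: 13.5
eef_pos: [591.8, -253.6, 200.6]
ee_rot: [0.821, 0.57, -0.0, -0.001]
contact_force: [1.0, 0.6, 0.9]
opening: 74.6
```

```bash
python3 snap.py b1 wrist
```

```text
13.5 [ 591.8 -253.6  200.6] [[0.349, 0.937, -0.002], [0.937, -0.349, 0.001], [0.0, -0.002, -1.0]] [1.  0.6 0.9] 74.6
```

View pics/wrist_b1.png

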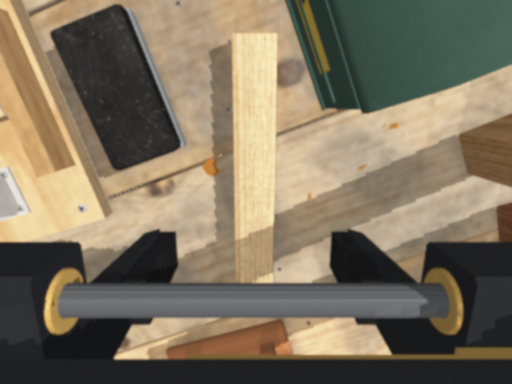

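```bash
python3 - <<'E'
from r import *
import pickle
d=pickle.load(open("d_b1.pkl","rb")); w,s=d["wrist"],d["s"]
s0={"ee_rot":[0,0,0,1],"eef_pos":[0,0,0]}
P=cloud(w,s0)
print(on_z(w,[(232.5,32.5),(277,32.5),(235,220),(273.5,220)],180.6,s0).round(1), P[100,255])
q=P[:140,320:420].reshape(-1,3); q=q[(q[:,2]<150)]; print("toolbox min y / z",q.min(0) if len(q) else None)
E
```

```text
[[119.5 -14.8 180.6]
 [119.5  18.  180.6]
 [-26.8 -15.  180.6]
 [-26.8  17.9 180.6]] [ 71.72322875   1.90555966 180.73479923]
toolbox min y / z [63.73791694 34.54110724 62.1235217 ]
```

play_rows(increments=[-1, 0.16, 4, 0, 0.7, -1, 0.16, 8, 0, 0.7, -1, 0.16, 11, 0, 0.7, -1, 0.16, 12.8, 0, 0.7, -1, 0.16, 13.2, 0, 0.7, -1, 0.16, 13.2, 0, 0.7], grip_force=20)

```text
time: 14.15
eef_pos: [590.9, -264.2, 70.2]
ee_rot: [0.821, 0.57, 0.0, 0.001]
contact_force: [0.1, 0.3, 1.7]
opening: 75.1
```

```bash
python3 snap.py b2 wrist
```

```text
14.15 [ 590.9 -264.2   70.2] [[0.349, 0.937, 0.001], [0.937, -0.349, -0.001], [-0.0, 0.001, -1.0]] [0.1 0.3 1.7] 75.1
```

View pics/wrist_b2.png

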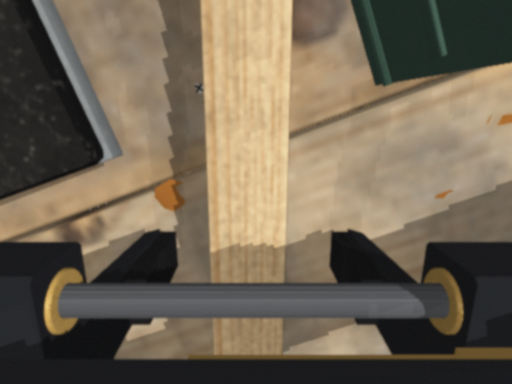

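play_rows(increments=[0, -0.15, 0.2, 0, 0.2, 0, -0.15, 0.2, 0, -0.1, 0, -0.15, 0.2, 0, -0.5, 0, -0.15, 0.2, 0, -0.5, 0, -0.15, 0.2, 0, -0.5, 0, -0.15, 0.2, 0, -0.5, 0, -0.15, 0.2, 0, -0.5], grip_force=20)

```text
time: 14.9
eef_pos: [588.8, -263.5, 67.4]
ee_rot: [0.821, 0.57, 0.0, 0.0]
contact_force: [-0.8, 1.0, 3.2]
opening: 33.9
```

play_rows(increments=[0, 0, -2, 0, -0.5, 0, 0, -6, 0, -0.5, 0, 0, -11, 0, -0.5, 0, 0, -16, 0, -0.5, 0, 0, -20, 0, -0.5, 0, 0, -20, 0, -0.5, 0, 0, -20, 0, -0.5])

```text
time: 15.6
eef_pos: [588.9, -263.6, 268.1]
ee_rot: [0.821, 0.57, 0.0, 0.001]
contact_force: [-1.0, 0.4, -2.0]
opening: 33.8
```

```bash
python3 snap.py b3 wrist side
```

```text
15.6 [ 588.9 -263.6  268.1] [[0.349, 0.937, 0.002], [0.937, -0.349, -0.001], [-0.001, 0.002, -1.0]] [-1.   0.4 -2. ] 33.8
```

View pics/wrist_b3.png

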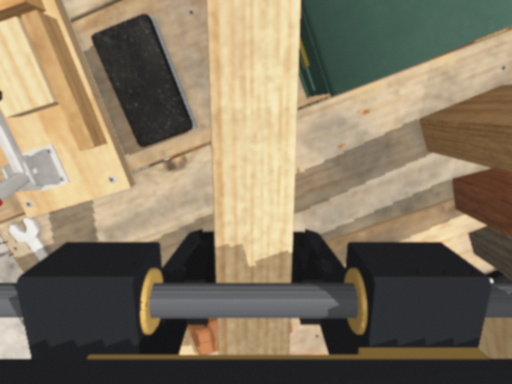

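View pics/side_b3.png

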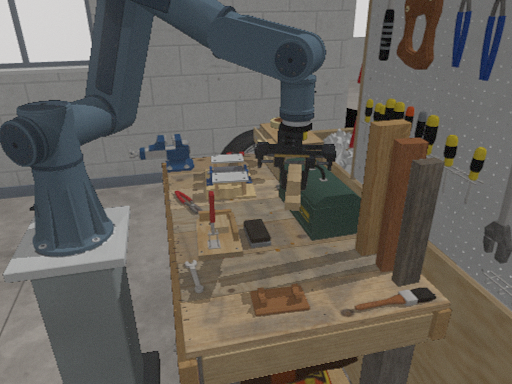

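play_rows(increments=[1.5, -0.9, 0, 0, -0.5, 5, -2.8, 0, -0.02, -0.5, 9, -5.1, 0, -0.05, -0.5, 13, -7.3, 0, -0.08, -0.5, 17, -9.6, 0, -0.11, -0.5, 21, -11.8, 0, -0.14, -0.5, 25, -14.1, 0, -0.17, -0.5, 29, -16.3, 0, -0.2, -0.5, 33, -18.6, 0, -0.22, -0.5, 37, -20.8, 0, -0.238, -0.5, 41, -23.1, 0, -0.238, -0.5, 43.5, -24.5, 0, -0.238, -0.5])

```text
time: 16.9
eef_pos: [508.4, 233.2, 265.5]
ee_rot: [0.747, 0.665, -0.001, -0.001]
contact_force: [0.1, 0.2, -1.1]
opening: 33.5
```

play_rows(increments=[0.7, -0.4, 0, 0, -0.5, 0.7, -0.4, 4, 0, -0.5, 0.7, -0.4, 7, 0, -0.5, 0.7, -0.4, 7, 0, -0.5, 0.7, -0.4, 7, 0, -0.5])

```text
time: 17.4
eef_pos: [507.3, 236.8, 196.6]
ee_rot: [0.748, 0.664, -0.001, -0.001]
contact_force: [0.2, 0.2, 0.8]
opening: 34.2
```

```bash
python3 snap.py b4 wrist side top; python3 - <<'E'
from r import *
import pickle
d=pickle.load(open("d_b4.pkl","rb")); w,s=d["wrist"],d["s"]
s0={"ee_rot":[0,0,0,1],"eef_pos":[0,0,0]}
P=cloud(w,s0)
q=P[0:225,225:280].reshape(-1,3); q=q[q[:,2]<80]; print(q[:,0].min(),q[:,0].max(),np.polyfit(q[:,0],q[:,2],1))
crop(d["side"],"pics/s_b4.png",160,100,320,230,5)
E
```

```text
17.4 [507.3 236.8 196.6] [[0.119, 0.993, -0.003], [0.993, -0.119, -0.001], [-0.001, -0.002, -1.0]] [0.2 0.2 0.8] 34.2
18.40099064539517 103.52986518831317 [-1.06261591e-03  4.76852033e+01]
```

View pics/wrist_b4.png

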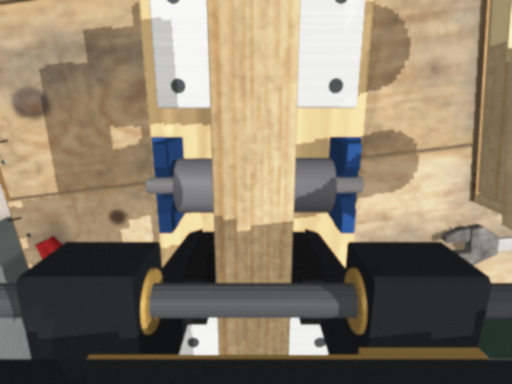

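View pics/s_b4.png

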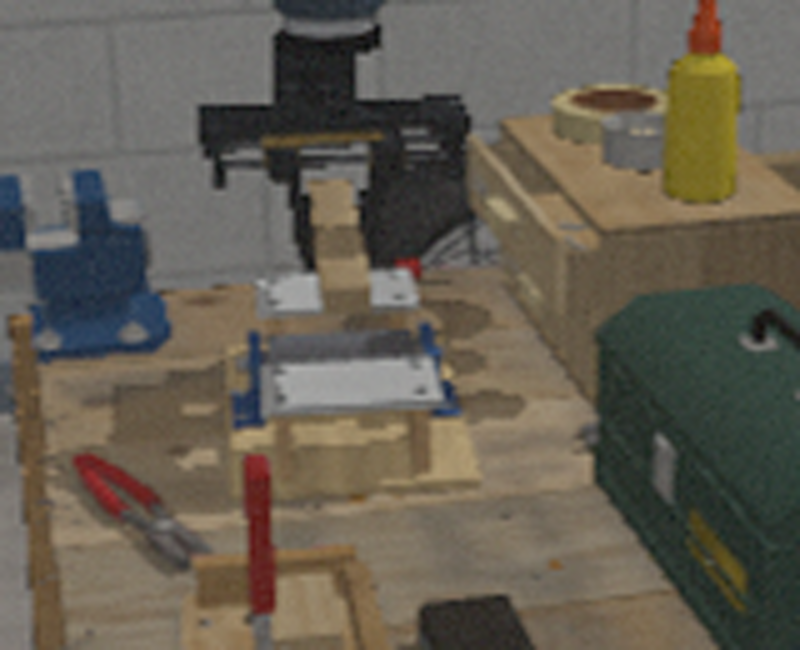

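View pics/top_b4.png

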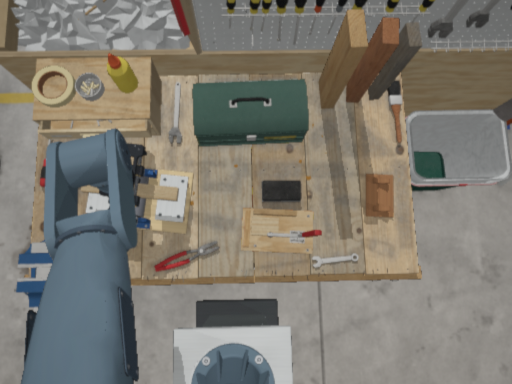

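play_rows(increments=[0.1, 0.2, 2.5, 0, -0.5, 0.1, 0.2, 4.5, 0, -0.5, 0.1, 0.2, 5.4, 0, -0.5, 0.1, 0.2, 5.7, 0, -0.5, 0.1, 0.2, 5.8, 0, -0.5, 0.1, 0.2, 5.8, 0, -0.5])

```text
time: 18.15
eef_pos: [510.8, 238.1, 140.3]
ee_rot: [0.748, 0.664, 0.001, 0.0]
contact_force: [-0.6, -1.2, -0.8]
opening: 33.8
```

play_rows(increments=[0, 0, 0.15, 0, -0.5, 0, 0, 0.25, 0, -0.5, 0, 0, 0.25, 0, -0.5])

```text
time: 18.45
eef_pos: [510.5, 238.1, 137.3]
ee_rot: [0.748, 0.664, 0.0, 0.0]
contact_force: [-1.5, 0.5, 1.6]
opening: 33.8
```

play_rows(increments=[0, 0, 0.1, 0, -0.5, 0, 0, 0.1, 0, -0.5])

```text
time: 18.65
eef_pos: [510.6, 238.1, 137.3]
ee_rot: [0.748, 0.664, 0.0, 0.0]
contact_force: [-4.5, -2.2, 10.7]
opening: 33.9
```

```bash
python3 snap.py b5 wrist side; python3 snap.py b5b wrist;python3 - <<'E'
from r import *
import pickle
d=pickle.load(open("d_b5.pkl","rb"))
crop(d["side"],"pics/s_b5.png",160,100,320,230,5)
E
```

```text
18.65 [510.6 238.1 137.3] [[0.119, 0.993, 0.001], [0.993, -0.119, 0.0], [0.0, 0.001, -1.0]] [-4.5 -2.2 10.7] 33.9
18.75 [510.6 238.1 137.3] [[0.119, 0.993, 0.001], [0.993, -0.119, 0.0], [0.0, 0.001, -1.0]] [-4.4 -1.2 11.8] 33.7
```

View pics/s_b5.png

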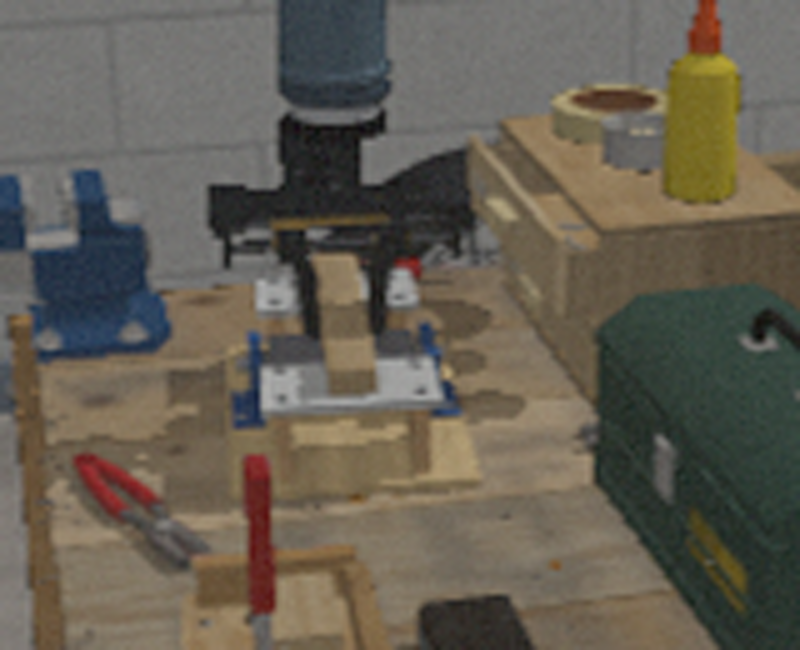

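play_rows(increments=[0, 0, -0.1, 0, -0.1, 0, 0, -0.1, 0, 0.2, 0, 0, -0.1, 0, 0.5, 0, 0, -0.1, 0, 0.5, 0, 0, -0.1, 0, 0.5, 0, 0, -0.1, 0, 0.5, 0, 0, -1, 0, 0.5, 0, 0, -4, 0, 0.5, 0, 0, -9, 0, 0.5, 0, 0, -12, 0, 0.5, 0, 0, -12, 0, 0.5, 0, 0, -12, 0, 0.5])

```text
time: 20.0
eef_pos: [510.4, 238.0, 256.9]
ee_rot: [0.748, 0.664, 0.001, 0.001]
contact_force: [-0.0, 0.1, 0.0]
opening: 66.1
```

```bash
python3 snap.py b6 wrist side
```

```text
20.0 [510.4 238.  256.9] [[0.119, 0.993, 0.002], [0.993, -0.119, 0.0], [0.001, 0.002, -1.0]] [-0.   0.1  0. ] 66.1
```

View pics/wrist_b6.png

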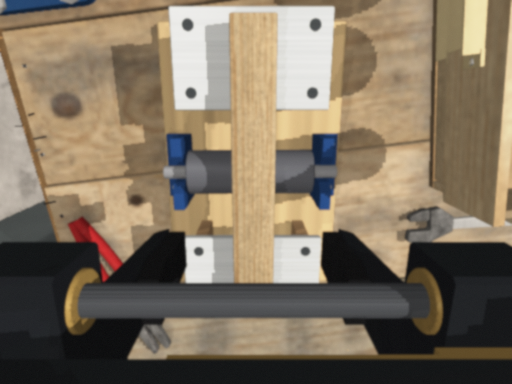

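View pics/side_b6.png

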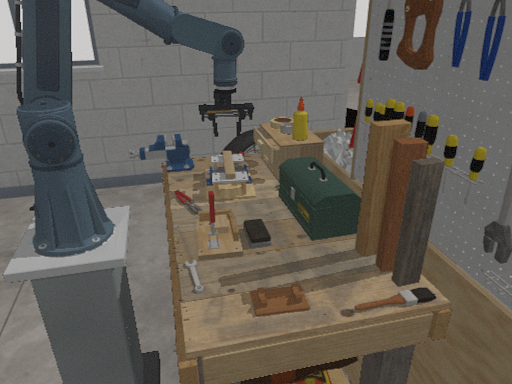

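```bash
python3 - <<'E'
from r import *
import pickle
d=pickle.load(open("d_b6.pkl","rb")); w,s=d["wrist"],d["s"]
s0={"ee_rot":[0,0,0,1],"eef_pos":[0,0,0]}
P=cloud(w,s0); z=s["eef_pos"][2]
print("batten end/edges",on_z(w,[(231,12.5),(277.5,12.5),(233,220),(275.5,220)],z-90,s0).round(1).tolist())
print("plate outer edge, inner edge",on_z(w,[(255,6),(200,109)],z-70,s0).round(1).tolist())
print("left cheek..",on_z(w,[(200,236)],z-70,s0).round(1).tolist())
q=P[20:225,235:272].reshape(-1,3); print("top height vs x",np.polyfit(q[:,0],z-q[:,2],1))
# tool coords of stand y=+85, -85 from measured stand centre
for y in (85,-85):
    p=np.array([511.1,247.7])+y*np.array([.118,.993]); print(y,p, p-s["eef_pos"][:2])
E
```

```text
batten end/edges [[129.2, -14.8, 166.9], [129.2, 17.2, 166.9], [-22.1, -15.8, 166.9], [-22.0, 18.6, 166.9]]
plate outer edge, inner edge [[138.6, 1.8, 186.9], [64.8, -42.0, 186.9]]
left cheek.. [[-44.3, -46.7, 186.9]]
 ** On entry to DLASCL parameter number  4 had an illegal value
 ** On entry to DLASCL parameter number  4 had an illegal value
 ** On entry to DLASCL parameter number  4 had an illegal value
 ** On entry to DLASCL parameter number  4 had an illegal value
 ** On entry to DLASCL parameter number  5 had an illegal value
 ** On entry to DLASCL parameter number  4 had an illegal valueTraceback (most recent call last):
  File "<stdin>", line 9, in <module>
    c, resids, rank, s = lstsq(lhs, rhs, rcond)
                         ~~~~~^^^^^^^^^^^^^^^^^
    x, resids, rank, s = _umath_linalg.lstsq(a, b, rcond,
                         ~~~~~~~~~~~~~~~~~~~^^^^^^^^^^^^^
                                             signature=signature)
                                             ^^^^^^^^^^^^^^^^^^^^
    raise LinAlgError("SVD did not converge in Linear Least Squares")
numpy.linalg.LinAlgError: SVD did not converge in Linear Least Squares
```

play_rows(increments=[4, 0.1, 0, 0, -1, 8, 0.1, 1, 0, -1, 9.5, 0.1, 4, 0, -1, 9.5, 0.1, 7, 0, -1, 9.5, 0.1, 9, 0, -1, 9.5, 0.1, 9.6, 0, -1, 9.5, 0.1, 9.6, 0, -1, 9.5, 0.1, 9.6, 0, -1])

```text
time: 20.9
eef_pos: [522.8, 332.2, 160.2]
ee_rot: [0.748, 0.664, 0.0, 0.0]
contact_force: [-0.1, 0.6, -0.1]
opening: 4.0
```

```bash
python3 snap.py p1 wrist
```

```text
20.9 [522.8 332.2 160.2] [[0.119, 0.993, 0.0], [0.993, -0.119, 0.0], [0.0, 0.0, -1.0]] [-0.1  0.6 -0.1] 4.0
```

View pics/wrist_p1.png

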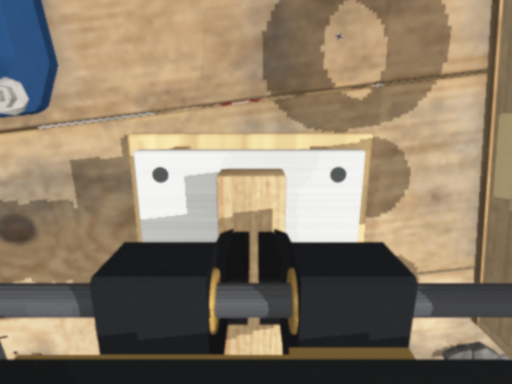

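play_rows(increments=[0, 0, 0.3, 0, -1, 0, 0, 0.5, 0, -1, 0, 0, 0.58, 0, -1, 0, 0, 0.62, 0, -1])

```text
time: 21.35
eef_pos: [522.6, 332.2, 154.5]
ee_rot: [0.748, 0.664, 0.0, 0.0]
contact_force: [-3.0, -1.2, 7.9]
opening: 0.2
```

play_rows(increments=[0, 0, 0.05, 0, -1, 0, 0, 0.05, 0, -1, 0, 0, 0.05, 0, -1])

```text
time: 21.65
eef_pos: [522.6, 332.2, 154.4]
ee_rot: [0.748, 0.664, 0.0, 0.0]
contact_force: [-2.4, -2.7, 8.9]
opening: -0.0
```

```bash
python3 snap.py p2 side
```

```text
21.65 [522.6 332.2 154.4] [[0.119, 0.993, 0.001], [0.993, -0.119, -0.0], [0.0, 0.001, -1.0]] [-2.4 -2.7  8.9] -0.0
```

Pressed about 9 N on the left for more than 0.3 s. Now the right end.

play_rows(increments=[0, 0, -0.5, 0, -1, 0, 0, -2, 0, -1, 0, 0, -3, 0, -1, -4, 0, -3, 0, -1, -8.5, 0, -3, 0, -1, -13, 0, -3, 0, -1, -16.5, 0, -3, 0, -1, -17, 0, -2, 0, -1, -17, 0, -0.5, 0, -1, -17, 0, -0.5, 0, -1, -17, 0, -0.5, 0, -1])

```text
time: 22.8
eef_pos: [502.3, 164.0, 158.2]
ee_rot: [0.748, 0.664, -0.0, -0.0]
contact_force: [-0.1, 0.7, -0.4]
opening: 0.6
```

```bash
python3 snap.py p3 wrist
```

```text
22.8 [502.3 164.  158.2] [[0.118, 0.993, -0.0], [0.993, -0.118, 0.0], [0.0, -0.0, -1.0]] [-0.1  0.7 -0.4] 0.6
```

View pics/wrist_p3.png

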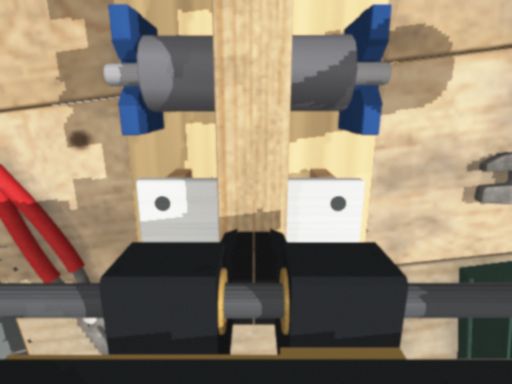

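Fingers are over the batten on the right plate (col 253, row 240), roller seated at rows 35–110. Pressing.

play_rows(increments=[0, 0, 0.2, 0, -1, 0, 0, 0.33, 0, -1, 0, 0, 0.4, 0, -1, 0, 0, 0.45, 0, -1, 0, 0, 0.45, 0, -1])

```text
time: 23.35
eef_pos: [502.4, 163.7, 154.4]
ee_rot: [0.748, 0.664, 0.0, -0.0]
contact_force: [-3.8, 0.9, 7.4]
opening: 0.3
```

play_rows(increments=[0, 0, 0.04, 0, -1, 0, 0, 0.04, 0, -1, 0, 0, 0.04, 0, -1])

```text
time: 23.65
eef_pos: [502.4, 163.7, 154.4]
ee_rot: [0.748, 0.664, 0.0, -0.0]
contact_force: [-4.6, 0.5, 10.5]
opening: 0.9
```

play_rows(increments=[0, 0, -1, 0, -1, 0, 0, -4, 0, -1, 0, 0, -8, 0, -1, 0, 0, -12, 0, -1, 0, 0, -14, 0, -1, 0, 0, -14, 0, -1, 0, 0, -14, 0, -1])

```text
time: 24.35
eef_pos: [502.1, 163.4, 293.0]
ee_rot: [0.748, 0.664, 0.0, 0.0]
contact_force: [-0.8, 0.1, 0.7]
opening: 0.8
```

```bash
python3 snap.py f1 wrist side top; python3 - <<'E'
from r import *
import pickle
d=pickle.load(open("d_f1.pkl","rb")); w,s=d["wrist"],d["s"]
crop(d["side"],"pics/s_f1.png",160,100,320,230,5)
E
```

```text
24.35 [502.1 163.4 293. ] [[0.119, 0.993, 0.0], [0.993, -0.119, 0.0], [0.0, 0.0, -1.0]] [-0.8  0.1  0.7] 0.8
```

View pics/wrist_f1.png

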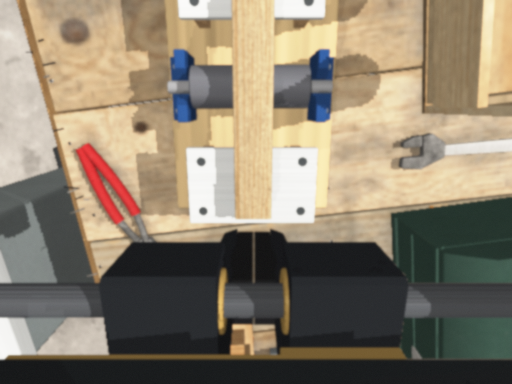

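View pics/s_f1.png

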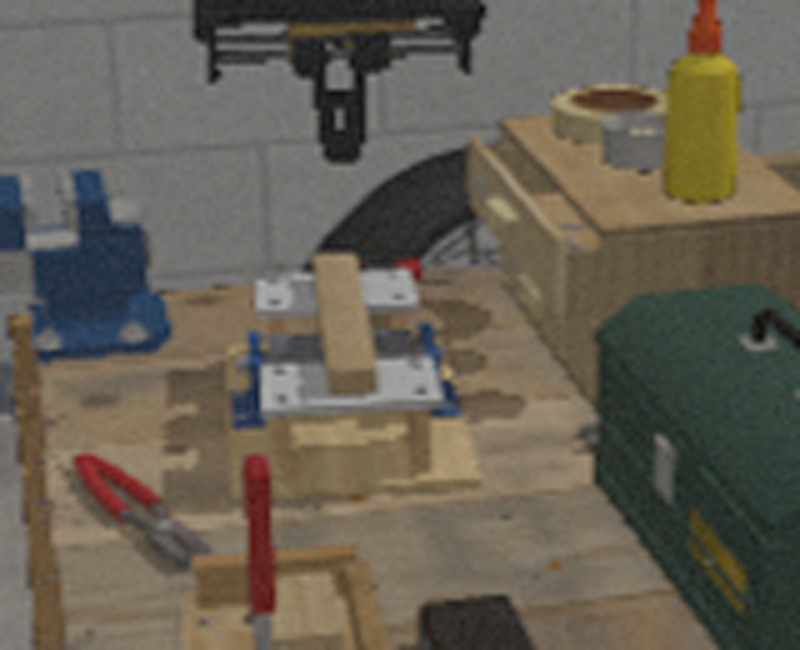

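```bash
python3 - <<'E'
from r import *
import pickle
from bench import *
d=pickle.load(open("d_f1.pkl","rb")); w,s=d["wrist"],d["s"]; P=cloud(w,s)
for v in (5,60,120,180,205): print(v,np.nanmedian(P[v-3:v+4,243:265],axis=(0,1)).round(1))
print(roller_fit(w,s,48.5,((420,600),(215,280)),45,75,sat=40)[1])
print(np.nanmedian(P[180:200,195:225,2]),sign_off())
E
```

```text
5 [519.9 305.8  89.8]
60 [515.2 265.9  89.8]
120 [509.5 218.4  89.9]
180 [503.2 166.2  89.6]
205 [500.6 142.9  89.6]
68.44178405350824
the job is handed in; nothing more can be done
69.6991444794462 None
```

The whole task is done and handed in, at about 24.5 s of the 69 s limit; `sign_off()` gives no verdict.

**Roller:** I took it from the cradle and lowered it into both slots until contact, then let go. Its centre measured about 1.3 mm from the stand's centre in the plane. The crest was at 68.4 mm, against 68.5 mm expected.

**Batten:** I laid it across both plates, over the roller. Its middle was about 0.5 mm from the roller line along the feed and a millimetre or two off centre across. In the last picture its top was at 89.6–89.9 mm from about y = -106 to +59 mm of the stand, against 90 mm expected. The left end beyond that was out of view in that picture.

**Pressing:** I pressed with about 9 N at the left (y ≈ +85 mm) and about 10 N at the right (y ≈ -84 mm). The fingers stopped at the same height, 154.4 mm, both times, so it does not rock. The gripper was then lifted well clear.

**Checks that disagreed:**
- The top camera read x about 3–5 mm lower than the wrist camera for everything. I worked in the wrist camera's frame throughout, so this largely cancelled.
- The final pictures confirm the roller's height but not the exact seating of each axle end, because the batten and cheeks partly hide them.

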